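# Close up the pump's filter hatch and hold it on its gasket

## Robot

A 6-joint arm with a two-finger parallel gripper is mounted at the origin on a cart in front of the work surface, level with it; the furniture and walls round the work are solid. World frame = base frame: x ahead of the robot, y to its left, z up, the work surface at z = 0. Lengths are in m, angles in rad, forces in N, time in s.
With the tool pointing down it reaches from about 0.275 to 0.825 m from the base axis. Payload 4.9 kg.
Tool frame: the origin (TCP) lies midway between the tips of the shut fingers; the grasp point (between the pads) lies 19 mm behind it (grip_point_offset is the distance from the TCP to the grasp point, in m); z points along the fingers, y is the line along which they close (so a half turn about z gives the same grasp; the last joint's range is limited). The gripper opens to 85 mm and grips with 20 to 120 N. Pads are 22 mm wide; open, the fingers measure 114 mm over their backs; the gripper's body (76 mm by 85 mm) begins 54 mm behind the grasp point. The pads swing forward as they close: fully open they stand 13 mm farther back than shut.
Start: joints at [1.099, 0.326, -0.193, 1.052, 0, 1.437], TCP at [0.182, 0.519, 0.231] pointing down, gripper open.
Joint ranges: [-2.65, 2.65], [-0.97, 1.79], [-1.3, 1.35], [-1.93, 2.1], [-1.47, 1.37], [-3.14, 3.14]. Speed limits (rad/s): [2.57, 2.57, 3.14, 3.14, 3.14, 3.14].

## Interface

Orientations are given as a rotation vector (axis times angle).
In Python, from cell import * gives the robot as it stands. Calls block until the motion is done:
- movep(position, orientation): joint-space move of the TCP to a pose.
- move_l(position, velocity=0.15, rot=None, until_force=None): straight line of the TCP; rot=None keeps the orientation; velocity is the mean speed in m/s. With until_force (N) it stops when the force on the tool has changed by that much, and returns True; else False.
- set_joints(angles): joint-space move.
- let_go() and grab(newtons=None): open the fingers fully, or close them until they stop; newtons is the grip in N (None keeps the last).
- sleep(seconds).
- ik(position, orientation): joint angles nearest the present ones, or None.
- get_state(): the state.
- grab_frame(name): name is "scene" or "side" or "wrist"; returns a dict with "img" (384x512x3 uint8, red, green, blue), "fx", "fy", "cx", "cy" (pixels), "cam_to_world" (4x4, takes a point from camera to world coordinates); the wrist camera has in their place "T_tool_cam" (4x4, takes a point from camera to tool coordinates, whose origin is the TCP and whose axes are the flange's). Camera axes: x right, y down, z forward; pixel columns grow to the right and rows downward; lengths in m; the calibration is good to about 2 mm. A picture is of the moment at which its call begins: read the wrist's pose just before it. There is no depth.
A pose or a line that the arm cannot do raises MotionError and nothing moves.
- sign_off(): hands the job in; it is judged then, once.
Trained networks look in the newest picture that a camera, given by its name, has taken for a name from the list of things; names that differ only in an ending like _2 or _b are one class to them, and where a whole thing is asked for, a point or a joint stands for the part that bears it (a point fixed in the world has none). Each returns a list of dicts, best first, with "score" (0 to 1); they miss things now and then, are a little off and sometimes report something else, mostly with a low value. They report only what shows in the picture. A call takes as long as a camera call.
- spot_in(camera, name): "centre" ([column, row] in pixels, amid what is visible of it).
- silhouettes(camera, name): "mask" (384x512 bool, what is visible of it) and "centre" ([column, row] in pixels, amid what is visible of it).
- tip_of(camera, name): "centre" ([column, row] in pixels: a listed point, or the origin of a listed thing).
The state is a dict: "clock": time; "q": joint angles; "joint_velocities": joint speeds; "tau": joint torques, N m; "position": TCP position; "eef_rot": TCP orientation; "contact_force": force on the tool from outside, world axes, zero at the start; "wrist_torque": the same for the moment, N m; "finger_gap": opening from 0.0 (shut) to 1.0 (fully open); "grasp_force": force on a finger pad.
Only numpy, scipy, OpenCV 4.12 (cv2) and the standard library are available. Lean on these libraries where they do the work, as an engineer would, in place of code of your own. Each camera call takes 0.05 s, during which the arm holds its last target. There are 200 camera calls.

## Task

The filter in the bench vacuum pump has just been changed and the pump is to be closed up for a leak check. First turn the grey regulator knob until its white pointer reads zero (the long white mark), so that the pump neither sucks nor blows; then turn the black quarter-turn wing on the sprung blue hatch until it lines up with the two white index marks, which lines its cross-pin up with the slot below; then press the hatch down until it is flush on its gasket all round. Do not lock the wing and do not let go: finish while still holding the hatch pressed shut with the fingers, with the knob still at zero and without shifting or upsetting the pot, bottle and beaker near the pump.

Things in the scene. Friction and masses are not known exactly. Their poses are not given: they have to be found in the camera images.
- pump: white bench vacuum pump, 240 mm deep (its x) x 280 mm wide (its y), deck 95 mm above the worktop; fixed to the worktop. Origin: centre of its underside, on the worktop. Its front (switch, dark band) faces -x of its frame, z is up. On the deck: at the left (+y) the blue sprung hatch, at the right (-y) the regulator knob on a dark round dial
- regulator (a joint): angle (rad) of the grey regulator knob about the vertical, growing anticlockwise seen from above; 0 = white pointer at the long white zero mark, on the pump's +x (far) side of the dial, the bar along the pump's x. Turns -2.2 to 2.2 with light friction (0.04 N m), stays where it is left; starts 0.5 to 1.4 on the positive side
- knob_top (a point): centre of the top of the regulator knob's bar, on the knob's axis, 129 mm above the worktop. The bar is 44 mm long, 12 mm thick and 24 mm high (pinch it across its thickness) and stands on a disc 49 mm across and 8 mm high, which lies 2 mm above the deck; a white pointer marks one end of the bar
- fastener (a joint): angle (rad) of the black quarter-turn wing about the hatch's upward normal, growing anticlockwise seen from above; 0 = wing in line with the two white index marks, along the pump's x, its cross-pin over the slot. Turns -1.75 to 1.75, light friction (0.04 N m), stays where left; starts 0.5 to 1.5. More than about 0.25 off, the pin strikes the receptacle and stops the hatch 10 mm short
- wing_top (a point): centre of the top of the wing, on its axis, 139 mm above the worktop with the hatch shut, about 153 mm with it up. The wing is 38 mm long, 10 mm thick and stands 26 mm above the top of the hatch: pinch it across its thickness with the fingertips just above the hatch, which gives if pressed
- hatch (a joint): opening angle (rad) of the blue hatch: 0 = flush on the gasket (stop), 0.10 = sprung up (stop; it starts there). Hinged at its far edge (pump's +x); 170 mm (x) x 140 mm (y) x 8 mm, clear window, solid front strip 60 mm deep with the wing 140 mm from the hinge line. At the wing about 6 N starts it moving and 9 N holds it shut; it springs up when let go
- hatch_press (a point): a clear spot on the top of the hatch's front strip, 40 mm to the left (+y of the pump) of the wing's axis and 140 mm from the hinge line, 113 mm above the worktop when the hatch is shut, about 127 mm when it is up
- panel: the blue hatch panel with its wing; origin on the hinge line, in the middle of the panel's thickness, x towards the back of the pump, z normal to the panel
- sample_pot: small white sample pot with blue cap, 38 mm across, 54 mm high, loose; origin centre of its underside; leave alone
- stain_bottle: brown dropper bottle with violet label and red rubber bulb, 38 mm across, 94 mm high, loose; origin centre of its underside; leave alone
- beaker: small clear beaker, 57 mm across, 58 mm high, loose; origin centre of its underside; leave alone

How it is judged:
On the way, in this order (a step that is already met when the one before it is completed fails the run):
1. the regulator's pointer reads zero (within 0.12 rad), the hatch still up (value of joint regulator between -0.12 and 0.12 rad and value of joint hatch above 0.05 rad), for 0.2 s.
2. the wing comes into line with its index marks (within 0.3 rad) (value of joint fastener between -0.3 and 0.3 rad).
3. the hatch is pressed flush by the fingers (value of joint hatch below 0.012 rad and contact force between the fingers and panel above 4 N), for 0.2 s.
At the end, for the whole second after the job is handed in: The fingers hold the hatch shut (under 0.012 rad, 2 mm at its front, with over 4 N), the wing unlocked within 0.3 rad of its marks, the knob within 0.12 rad of zero; pot, bottle and beaker within 30 mm of where they stood (all of step 2 and all of step 3 and value of joint regulator between -0.12 and 0.12 rad and distance of each of sample_pot, stain_bottle, beaker from where it was at the start of the episode below 0.03 m); the arm keeps its last pose, push and grip.
It fails at once if pot, bottle or beaker tipped over (angle between any of sample_pot, stain_bottle, beaker's own z axis and vertical above 0.5 rad).
It fails at once if pot, bottle or beaker shifted (distance of any of sample_pot, stain_bottle, beaker from where it was at the start of the episode above 0.03 m).
It also fails if it takes over 51 s, if anything falls off the work surface, if the arm or the gripper's body presses on something with over 40 N, if the wrist force passes 120 N, or if a joint passes its speed limit or range.

## Working session

There is one attempt and no reset: what is moved stays moved. The work goes in short steps, each a Python script; the robot and the scene stay as the last script left them, time stands still between calls to the robot, and variables do not carry over. Pictures are saved under pics/ and viewed, at most 10 in all, crops included, and the job is handed in when it is done.

```bash
mkdir -p pics; cat > h.py <<'E'
from cell import *
import numpy as np, cv2
from scipy.spatial.transform import Rotation as R
def ray(f,px,T=None):
    T=np.array(f["cam_to_world"]) if T is None else T
    d=T[:3,:3]@np.array([(px[0]-f["cx"])/f["fx"],(px[1]-f["cy"])/f["fy"],1.0])
    return T[:3,3],d
def at_z(f,px,z,T=None):
    o,d=ray(f,px,T); return o+d*(z-o[2])/d[2]
def wristT(f,s):
    T=np.eye(4);T[:3,:3]=R.from_rotvec(s["eef_rot"]).as_matrix();T[:3,3]=s["position"]
    return T@np.array(f["T_tool_cam"])
def save(f,n): cv2.imwrite("pics/"+n,cv2.cvtColor(f["img"],cv2.COLOR_RGB2BGR))
E
python3 - <<'E'
from h import *
s=get_state();print(s)
Z=dict(knob_top=.129,wing_top=.153,hatch_press=.127,pump=0,sample_pot=0,stain_bottle=0,beaker=0,panel=.105)
fs=[]
for c in ("scene","side"):
    f=grab_frame(c);fs.append(f["img"])
    for n,z in Z.items():
        for r in tip_of(c,n)[:2]: print(c,n,np.round(r["centre"],1),round(r["score"],2),at_z(f,r["centre"],z).round(4))
cv2.imwrite("pics/a.png",cv2.cvtColor(cv2.resize(np.vstack(fs),(450,600)) if 0 else fs[0],cv2.COLOR_RGB2BGR))
cv2.imwrite("pics/b.png",cv2.cvtColor(fs[1],cv2.COLOR_RGB2BGR))
E
```

```text
{'clock': 0.0, 'q': array([ 1.09882262e+00,  3.26941680e-01, -1.93587920e-01,  1.05198568e+00,
       -4.54620169e-05,  1.43662778e+00]), 'joint_velocities': array([-0.00044709,  0.00020322,  0.00051636, -0.00059182,  0.00044629,
       -0.00074874]), 'tau': array([ 9.92985624e-04, -4.43397689e+01,  2.62444228e+01,  1.55009836e-02,
        4.07039693e-05, -3.83194191e-06]), 'position': array([0.18199953, 0.51840043, 0.23050149]), 'eef_rot': array([-5.28024564e-01, -3.09642328e+00,  2.59799153e-03]), 'contact_force': array([-0.37459564,  0.30088189,  0.60912847]), 'wrist_torque': array([-0.01288125,  0.02350122,  0.01709713]), 'grasp_force': 0.0, 'finger_gap': 0.9979230850201911}
scene knob_top [288.2 197.6] 0.74 [0.5435 0.0009 0.129 ]
scene wing_top [231.4 177.2] 0.75 [0.5059 0.1248 0.153 ]
scene wing_top [185.  208.1] 0.71 [0.3721 0.1403 0.153 ]
scene hatch_press [212.2 181.9] 0.7 [0.4936 0.1703 0.127 ]
scene hatch_press [250.4 159.4] 0.53 [0.6171 0.1495 0.127 ]
scene pump [260.2 217.2] 0.74 [0.573  0.0874 0.    ]
scene stain_bottle [200.8 266.6] 0.85 [0.3666 0.1088 0.    ]
scene beaker [187.1 205.6] 0.84 [0.5002 0.2668 0.    ]
scene panel [251.7 159. ] 0.9 [0.6467 0.1652 0.105 ]
side knob_top [316.1 248.3] 0.73 [ 0.4032 -0.1669  0.129 ]
side knob_top [275.  194.1] 0.6 [0.5324 0.0053 0.129 ]
side wing_top [224.5 181. ] 0.46 [0.4869 0.1232 0.153 ]
side hatch_press [209.6 187.2] 0.77 [0.476  0.1622 0.127 ]
side pump [252.3 213.4] 0.76 [0.5806 0.1004 0.    ]
side sample_pot [312.6 251.6] 0.87 [ 0.5249 -0.1097  0.    ]
side stain_bottle [205.4 259.4] 0.85 [0.3627 0.1023 0.    ]
side beaker [183.  211.6] 0.59 [ 0.488   0.2691 -0.    ]
side panel [242.3 165.6] 0.56 [0.635  0.1657 0.105 ]
```

View pics/a.png

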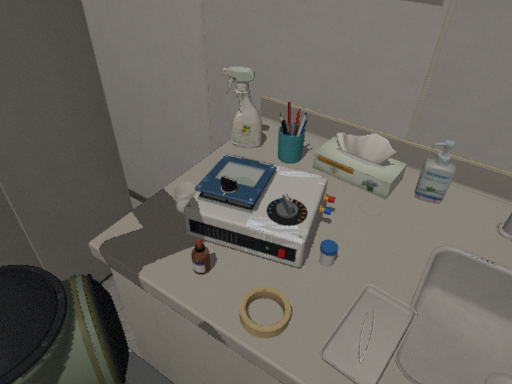

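View pics/b.png

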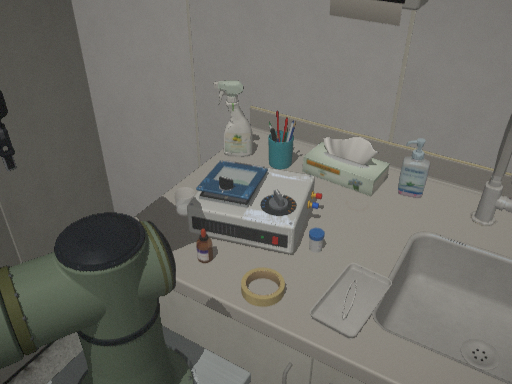

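```bash
cat >> h.py <<'E'
def down(phi):
    "tool z down, tool y (closing line) at world angle phi"
    y=np.array([np.cos(phi),np.sin(phi),0]);z=np.array([0,0,-1.]);x=np.cross(y,z)
    return R.from_matrix(np.c_[x,y,z]).as_rotvec()
E
python3 - <<'E'
from h import *
for p in (1.87,1.87-np.pi):print(ik([0.49,0.07,0.36],down(p)))
movep([0.49,0.07,0.36],down(1.87))
s=get_state();f=grab_frame("wrist");T=wristT(f,s)
print(np.round(f["T_tool_cam"],3),s["clock"],T[:3,3])
for n,z in dict(knob_top=.129,wing_top=.153,hatch_press=.127,panel=.105,pump=0,stain_bottle=0).items():
    for r in tip_of("wrist",n)[:2]: print(n,np.round(r["centre"],1),round(r["score"],2),at_z(f,r["centre"],z,T).round(4))
save(f,"c.png")
E
```

```text
[-0.00735086  0.16848185 -0.07417381  1.32814067  0.         -0.30655454]
[-0.00735086  0.16848185 -0.07417381  1.32814067  0.          2.83503812]
[[ 0.    -0.947 -0.321  0.082]
 [ 1.     0.     0.    -0.001]
 [-0.    -0.321  0.947 -0.143]
 [ 0.     0.     0.     1.   ]] 2.9167 [0.41177369 0.04544207 0.50269608]
knob_top [189.3 175.4] 0.88 [ 0.5413 -0.0018  0.129 ]
wing_top [297.6 182.2] 0.65 [0.5026 0.1281 0.153 ]
wing_top [281.1 258. ] 0.34 [0.6078 0.1428 0.153 ]
hatch_press [322.6 170.9] 0.74 [0.4856 0.1597 0.127 ]
panel [282.3 260.7] 0.86 [0.6385 0.1594 0.105 ]
pump [253.5 181.4] 0.92 [0.5636 0.0907 0.    ]
pump [137.5 134.8] 0.26 [ 0.5432 -0.1158  0.    ]
stain_bottle [301.7  67.7] 0.96 [0.3662 0.1075 0.    ]
```

View pics/c.png

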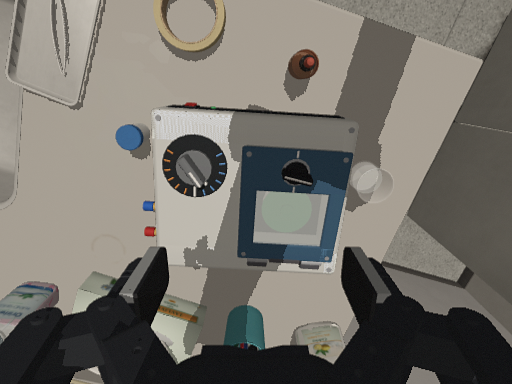

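```bash
python3 - <<'E'
from h import *
s=get_state();f=grab_frame("wrist");T=wristT(f,s)
for n in ("panel","knob_top","wing_top","pump"):
    r=silhouettes("wrist",n)
    if r:
        m=r[0]["mask"].astype(np.uint8);c=max(cv2.findContours(m,0,2)[0],key=cv2.contourArea)
        a=cv2.approxPolyDP(c,.04*cv2.arcLength(c,True),True)[:,0]
        print(n,m.sum(),a.tolist(),cv2.boundingRect(c))
        if n in("panel","pump"):
            W=np.array([at_z(f,p,.112 if n=="panel" else .095,T) for p in a]).round(4);print(W.tolist(),[round(float(np.arctan2(*(W[(i+1)%len(W)]-W[i])[[1,0]])),3) for i in range(len(W))])
for z in (.15,.2):print()
im=cv2.cvtColor(f["img"],cv2.COLOR_RGB2BGR)
cv2.imwrite("pics/d.png",cv2.resize(im[110:280,150:360],None,fx=3.5,fy=3.5,interpolation=2))
E
```

```text
panel 11767 [[244, 146], [237, 256], [330, 261], [352, 154]] (237, 145, 116, 119)
[[0.4876, 0.0544, 0.112], [0.647, 0.091, 0.112], [0.6145, 0.2247, 0.112], [0.456, 0.1924, 0.112]] [0.226, 1.809, -2.941, -1.346]
knob_top 724 [[313, 51], [303, 49], [290, 58], [288, 69], [294, 77], [315, 72], [318, 58]] (288, 49, 31, 30)
wing_top 503 [[284, 168], [283, 176], [290, 182], [311, 183], [300, 162]] (283, 161, 30, 24)
pump 31076 [[152, 109], [169, 265], [333, 272], [357, 122]] (143, 101, 216, 173)
[[0.4797, -0.0736, 0.095], [0.7037, -0.0033, 0.095], [0.6403, 0.2443, 0.095], [0.4162, 0.1882, 0.095]] [0.304, 1.821, -2.896, -1.333]
```

View pics/d.png

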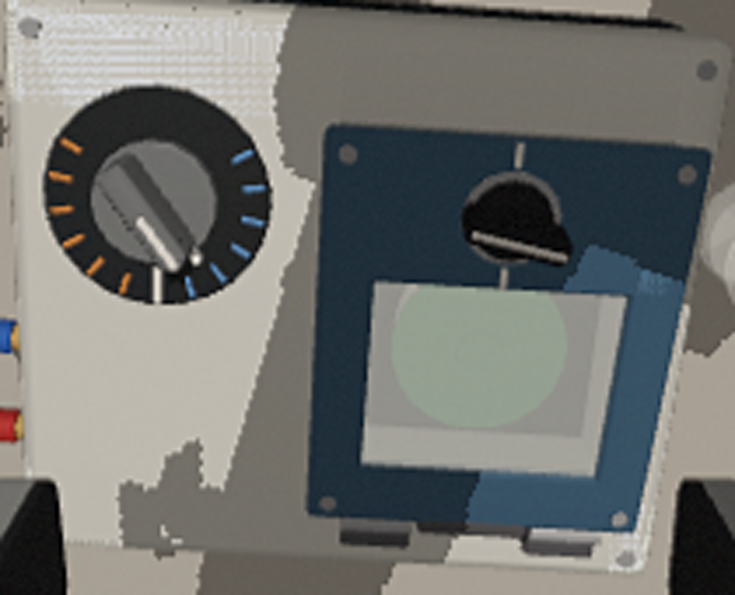

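```bash
python3 - <<'E'
from h import *
s=get_state();f=grab_frame("wrist");T=wristT(f,s)
g=lambda u,v,z:at_z(f,(150+u/3.5,110+v/3.5),z,T)
ang=lambda a,b:round(float(np.arctan2(*(b-a)[[1,0]])),3)
a,b,c=g(30,27,.096),g(707,70,.096),g(626,559,.096)
print("screws",a,b,c,np.linalg.norm(b-a),np.linalg.norm(c-b),ang(a,b)-np.pi/2,ang(b,c))
m1,m2=g(520,156,.1285),g(504,279,.124);print("marks",m1,m2,ang(m1,m2))
h=[g(348,154,.131),g(687,175,.131),g(328,504,.113),g(619,520,.113)];print("hatch",ang(h[0],h[1])-np.pi/2,ang(h[2],h[3])-np.pi/2,ang(h[0],h[2]),ang(h[1],h[3]))
d=g(157,196,.097);z=g(157,286,.097);print("dial",d,"zero dir",ang(d,z))
p=g(140,220,.129);e=g(177,269,.129);print("ptr",p,e,ang(p,e),"axis",e-.022*(e-p)/np.linalg.norm(e-p))
p=g(474,237,.153);e=g(567,260,.153);print("wing",p,e,np.linalg.norm(e-p),ang(p,e),(p+e)/2)
E
```

```text
screws [ 0.48800472 -0.0632367   0.096     ] [0.42793726 0.18538992 0.096     ] [0.63802041 0.23578876 0.096     ] 0.2557797873150131 0.21604390578277394 0.2372036732051035 0.235
marks [0.47471533 0.12216633 0.1285    ] [0.52170298 0.13335395 0.124     ] 0.234
hatch 0.23620367320510338 0.2372036732051035 0.238 0.243
dial [ 0.53722597 -0.0023323   0.097     ] zero dir 0.237
ptr [ 0.53797096 -0.00240836  0.129     ] [0.55232888 0.01503703 0.129     ] 0.882 axis [ 0.53834847 -0.00194968  0.129     ]
wing [0.50194066 0.11163529 0.153     ] [0.50030424 0.1450882  0.153     ] 0.033492906768683064 1.62 [0.50112245 0.12836174 0.153     ]
```

```bash
python3 - <<'E'
from h import *
yaw=.237;K=np.array([.538,-.002]);ph=.882-np.pi/2
movep([*K,.20],down(ph)); print(get_state()["q"].round(3))
print(move_l([*K,.108],.08,until_force=8))
grab(30);s=get_state();print(s["position"],s["finger_gap"],s["grasp_force"],s["contact_force"])
q=ik([*K,.108],down(yaw-np.pi/2));print(q)
set_joints(q);sleep(.3);s=get_state();print(s["position"],s["contact_force"],s["wrist_torque"],s["q"])
let_go();move_l([*K,.25],.15)
p=K-.075*np.array([np.cos(yaw),np.sin(yaw)])+.05*np.array([-np.sin(yaw),np.cos(yaw)])
movep([*p,.33],down(yaw+np.pi/2-np.pi))
s=get_state();f=grab_frame("wrist");T=wristT(f,s);print(s["clock"])
for n,z in dict(knob_top=.129,wing_top=.153).items():
    for r in tip_of("wrist",n)[:2]: print(n,np.round(r["centre"],1),round(r["score"],2),at_z(f,r["centre"],z,T).round(4))
save(f,"e.png")
E
```

```text
[-0.141  0.327 -0.274  0.969  0.     2.118]
False
[ 0.53736862 -0.00148453  0.10817182] 0.13654612303410704 31.520819664001465 [-3.38570395  2.76052069  4.76328366]
[-1.40949821e-01  4.20015961e-01 -3.96989845e-01  7.53790521e-01
  4.44089210e-16  2.76364283e+00]
[ 0.53746682 -0.0017319   0.10817173] [-4.11111932  1.60657886  4.38211626] [0.30992715 0.67234597 0.02124319] [-1.40727737e-01  4.19509518e-01 -3.97293816e-01  7.54847659e-01
  2.38142857e-04  2.76379209e+00]
10.9333
knob_top [298.7  93.6] 0.88 [ 0.5372 -0.0006  0.129 ]
wing_top [172.4 104.5] 0.62 [0.4966 0.1246 0.153 ]
```

View pics/e.png

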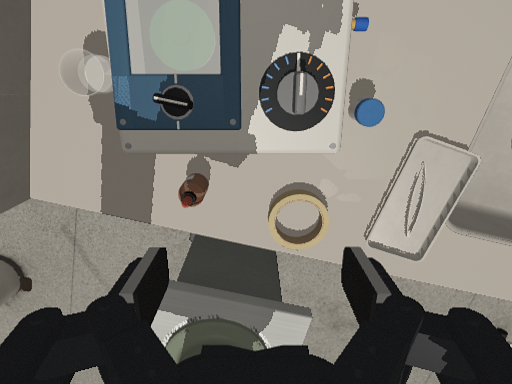

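```bash
python3 - <<'E'
from h import *
s=get_state();f=grab_frame("wrist");T=wristT(f,s)
r=silhouettes("wrist","wing_top")
p,e=at_z(f,(154,97),.153,T),at_z(f,(191,104),.153,T);print(p,e,(p+e)/2,np.arctan2(*(e-p)[[1,0]])%np.pi)
g=f["img"].astype(int).min(2)
def line(x0,x1,y0,y1,th,z):
    v,u=np.nonzero(g[y0:y1,x0:x1]>th);P=np.array([at_z(f,(a+x0,b+y0),z,T) for a,b in zip(u,v)])[:,:2]
    c=P.mean(0);d=np.linalg.svd(P-c,full_matrices=False)[2][0];print(len(P),c,np.arctan2(d[1],d[0])%np.pi,np.ptp((P-c)@d))
line(150,196,92,110,110,.153)
line(290,310,52,100,170,.129)
im=cv2.cvtColor(f["img"],cv2.COLOR_RGB2BGR)
cv2.imwrite("pics/f.png",cv2.resize(im[40:140,140:340],None,fx=4,fy=4,interpolation=2))
E
```

```text
[0.49928987 0.14298982 0.153     ] [0.5013056  0.10571762 0.153     ] [0.50029773 0.12435372 0.153     ] 1.624824965694084
68 [0.49994309 0.12840345] 1.6073600358442484 0.03343925716165236
78 [0.55277146 0.00205652] 0.3690972671982715 0.04176523976444587
```

View pics/f.png

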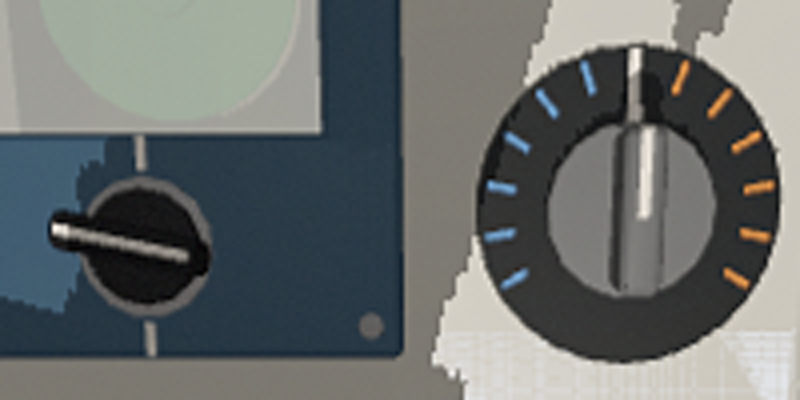

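```bash
python3 - <<'E'
from h import *
yaw=.237;W=np.array([.5005,.127]);ph=1.613-np.pi/2;z=.133
movep([*W,.22],down(ph)); print(get_state()["q"].round(3))
print(move_l([*W,z],.08,until_force=5))
grab(20);s=get_state();print(s["position"],s["finger_gap"],s["grasp_force"],s["contact_force"])
q=ik([*W,z],down(yaw-np.pi/2));print(q)
set_joints(q);sleep(.3);s=get_state();print(s["position"],s["contact_force"],s["wrist_torque"])
let_go();move_l([*W,.25],.15)
p=W-.085*np.array([np.cos(yaw),np.sin(yaw)])-.04*np.array([-np.sin(yaw),np.cos(yaw)])
movep([*p,.33],down(yaw-np.pi/2))
s=get_state();f=grab_frame("wrist");T=wristT(f,s);print(s["clock"])
for n,zz in dict(wing_top=.153,hatch_press=.127).items():
    for r in tip_of("wrist",n)[:2]: print(n,np.round(r["centre"],1),round(r["score"],2),at_z(f,r["centre"],zz,T).round(4))
im=cv2.cvtColor(f["img"],cv2.COLOR_RGB2BGR)
cv2.imwrite("pics/g.png",cv2.resize(im[0:200,60:360],None,fx=2.6,fy=2.6,interpolation=2))
E
```

```text
[ 0.105  0.273 -0.298  1.001 -0.     1.635]
False
[0.49817086 0.12687288 0.13256632] 0.12322618942668573 23.163043507374823 [-5.50847844 -0.97599972  3.1790354 ]
[ 1.05478538e-01  3.55253713e-01 -4.23872609e-01  7.91670004e-01
  4.44089210e-16  3.01007119e+00]
[0.49798211 0.12761578 0.13268883] [-6.15269138  1.24379723  5.34836769] [ 0.21910609  1.54192816 -0.00472448]
17.9167
wing_top [212.2  84.7] 0.64 [0.4988 0.1279 0.153 ]
hatch_press [178.4  81.7] 0.62 [0.4926 0.1671 0.127 ]
```

View pics/g.png

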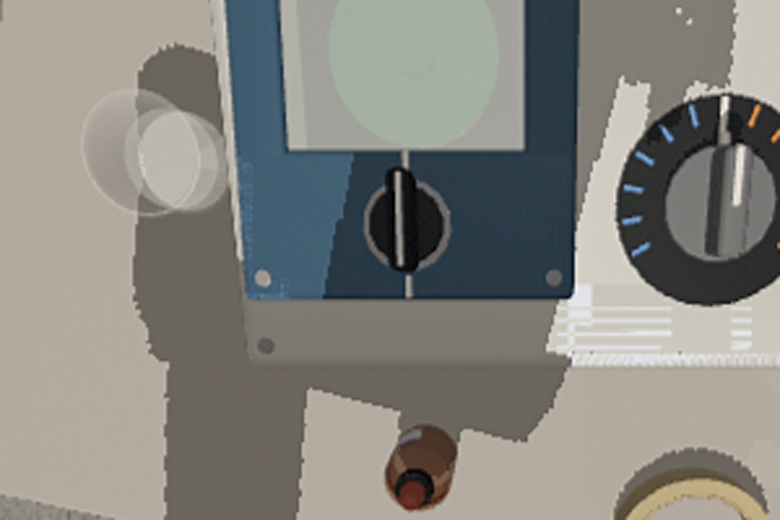

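```bash
python3 - <<'E'
from h import *
yaw=.237;P=np.array([.4887,.1666])
movep([*P,.20],down(yaw-np.pi/2));grab(20)
s=get_state();print(s["contact_force"],s["position"])
print(move_l([*P,.132],.1,until_force=10)); print(get_state()["position"])
print(move_l([*P,.105],.02,until_force=25));sleep(.3)
s=get_state();print(s["clock"],s["position"],s["contact_force"])
for c in("scene","side"):
    f=grab_frame(c)
save(f,"h.png")
E
```

```text
[ 0.31185291  0.0674213  -0.31210047] [0.48863817 0.16659556 0.19995632]
False
[0.48912263 0.16667766 0.13244123]
True
21.675 [0.48789246 0.1663838  0.11297204] [-2.56964133  0.04266379  9.90833454]
```

View pics/h.png

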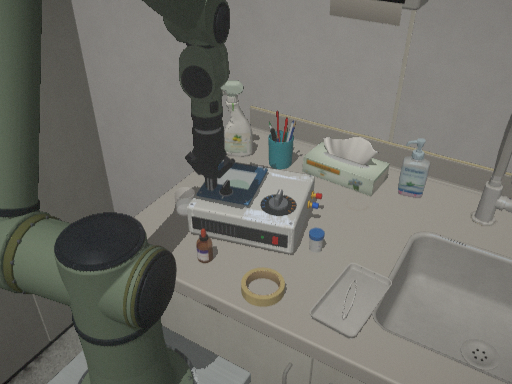

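```bash
python3 - <<'E'
from h import *
z=get_state()["position"][2]
for i in range(6):
    z-=.0007; move_l([.4887,.1666,z],.01); sleep(.2)
    s=get_state();print(s["position"],s["contact_force"])
    if s["contact_force"][2]>22: break
sleep(.6);s=get_state();print(s["clock"],s["position"],s["contact_force"])
E
```

```text
[0.48788895 0.16641475 0.11294621] [-5.10627159 -1.40284264 10.24118523]
[0.48794245 0.16640254 0.11284376] [-6.35172575 -1.9931642  14.46816906]
[0.48795987 0.16643066 0.11270752] [-8.26388432 -0.52477467 20.38839644]
[0.48797334 0.1664192  0.11255942] [-8.70794831 -2.39449936 24.94366232]
24.2083 [0.48796937 0.16641279 0.11256103] [-9.89188159 -2.86334199 24.87198156]
```

```bash
python3 -c "
from h import *
print(sign_off()); print(get_state()['contact_force'])"
```

```text
the job is handed in; nothing more can be done
None
the job is handed in; nothing more can be done
```

The job is handed in. The last pictures show the knob at zero and the wing in line with its marks. The fingers hold the hatch pressed flush with about 25 N, and the pot, bottle and beaker were left alone; the verdict was not returned.

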